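Index the mitre guide one hole towards the laths

ROBOT

A 6-joint arm with a two-finger parallel gripper is mounted at the origin on the work surface. World frame = base frame: x ahead of the robot, y to its left, z up, the work surface at z = 0. Lengths are in m, angles in rad, forces in N, time in s.
With the tool pointing down it reaches from about 0.25 to 0.725 m from the base axis. Payload 4 kg.
Tool frame: the origin (TCP) lies midway between the tips of the shut fingers; the grasp point (between the pads) lies 19 mm behind it; z points along the fingers, y is the direction in which the jaws open and shut (so a half turn about z gives the same grasp; the last joint's range is limited). The gripper opens to 85 mm and grips with 20 to 120 N. Pads are 22 mm wide; open, the fingers measure 114 mm over their backs; the gripper's body (76 mm by 85 mm) begins 54 mm behind the grasp point. The pads swing forward as they close: fully open they stand 13 mm farther back than shut.
Start: joints at [1.141, 0.241, 0.005, 1.335, 0, 1.571], TCP at [0.208, 0.455, 0.199] pointing down, gripper open.
Joint ranges: [-2.72, 2.72], [-1.05, 1.87], [-1.09, 1.28], [-1.99, 2.15], [-1.42, 1.44], [-3.14, 3.14]. Speed limits (rad/s): [2.79, 2.79, 3.14, 3.14, 3.14, 3.14].

INTERFACE

Orientations are given as a unit quaternion [x, y, z, w].
In Python, from workcell import get_obs, camera, camera_model, job_done, masks_of gives the robot as it stands.
- The arm moves only by the tool jog_arm, never from a script. Its argument "deltas" is a list that holds one entry, the list of rows, each a list of 7 numbers: the shift along the tool's x, y, z in mm, then the turn, a rotation vector about the tool's x, y, z in degrees, then the finger opening in mm, from 0 to 85.4. A call has 1 to 5 rows; each row shifts and turns the pose as measured when the row begins, along the tool's axes as they then stand; what a row does not reach is not made up. A row lasts 1/10 s, in which the tool goes at most 50 mm and 8.59 degrees, less where a joint would pass 70% of its speed; a pose out of reach is approached as far as the arm can. A call with a gripper value outside its range is refused whole. The fingers move at their own pace and stop on an object; the grip force is fixed at half the most. Time passes only in rows, so rows that do not move let the fingers close. It gives the time, the measured TCP pose, the force and the opening at its end, in the units of the state.
- get_obs(): the state, without advancing time (a new reading comes with each control period).
- camera(name): name is "scene" or "top" or "wrist"; returns the picture (384x512x3 uint8, red, green, blue); there is no depth.
- camera_model(name): a dict with "fovy" (degrees; the focal length in pixels is half the picture's height over the tangent of half this angle, whatever the lens; pixels are square), "cx", "cy" (the principal point, pixels), "pose" (4x4, takes a point from camera to world coordinates); the wrist camera has in their place "T_tool_cam" (4x4, takes a point from camera to tool coordinates, whose origin is the TCP and whose axes are the flange's). Camera axes: x right, y down, z forward; pixel columns grow to the right and rows downward; lengths in m; the calibration is good to about 2 mm. The wrist camera is an equidistant fisheye: a pixel r from the principal point sees the ray r / f radians off the axis. A picture is of the moment at which its call begins: read the wrist's pose just before it. camera_model takes no time and is no camera call.
- job_done(): hands the job in, once; it reports no verdict.
Trained networks look in the newest picture that a camera, given by its name, has taken for a name from the list of things; names that differ only in an ending like _2 or _b are one class to them, and where a whole thing is asked for, a point or a joint stands for the part that bears it (a point fixed in the world has none). Each returns a list of dicts, best first, with "conf" (0 to 1); they miss things now and then, are a little off and sometimes report something else, mostly with a low value. They report only what shows in the picture. A call takes as long as a camera call.
- masks_of(target, camera): "pixels" (384x512 bool, what is visible of it) and "at" ([column, row] in pixels, amid what is visible of it).
The state is a dict: "clock": time; "joint_pos": joint angles; "joint_vel": joint speeds; "tau": joint torques, N m; "eef_pos": TCP position; "tool_rot": TCP orientation; "ft_force": force on the tool from outside, world axes, zero at the start; "ft_torque": the same for the moment, N m; "grip_width": finger opening in m.
Only numpy, scipy, OpenCV 4.12 (cv2) and the standard library are available. Lean on these libraries where they do the work, as an engineer would, in place of code of your own. Each camera call takes 0.05 s, during which the arm holds its last target. There are 200 camera calls.

TASK

The swing arm of the mitre guide is locked in the middle of its five holes by a spring pin with a pull ring. Hook a fingertip under the ring, lift the pin, swing the arm one hole towards the side where the stack of laths lies, and let the pin drop fully home in that hole before drawing the finger out. Do this gently, without squeezing the ring between the fingers, and leave the loose things around the guide where they are.

Things in the scene. Friction and masses are not known exactly. Their poses are not given: they have to be found in the camera images.
- guide: Mitre guide, fixed: a fan-shaped index plate 30 mm high, out to 175 mm from the pivot and 41 degrees to either side. Origin on the bench under the vertical pivot axis; x along the middle of the fan (through the middle hole), y left, z up. Five 12 mm square holes, 18 mm deep, 150 mm from the pivot at -30, -15, 0, 15, 30 degrees. Place and yaw vary.
- guide_arm (a joint): Arm angle about the pivot, rad: 0 = along the guide's x (middle hole), growing anticlockwise from above (towards guide +y). Holes at -0.524, -0.262, 0, 0.262, 0.524; stops at +-0.64. Slightly stiff (1.7 N at the pin), stays where left. With the pin in a hole it cannot turn (play 0.013 either way). The ringed pin sits at its outer end.
- pin (a joint): Height of the spring pin, m: 0 = fully home in a hole, 0.026 = upper stop. Slides vertically at the arm's end, 150 mm from the pivot. 8 mm thick, round tip, 12 mm deep in the hole: clear of the plate at 0.012, and between holes it rides on the plate at 0.012. The spring pushes it down with 4.2 N (home) to 7.3 N (top) and drops it into a hole when over it.
- ring_center (a point): Centre of the pull ring on top of the pin, moving with pin and arm. Steel, 50 mm wide inside, 6 mm round wire, rigid on the pin. Its plane leans 45 degrees outwards: lowest point on the pin, highest point farther from the pivot. With the pin home the centre is 170 mm from the pivot axis, 96 mm above the bench. Axes as the arm: x from pivot to pin, z up.
- ring_top (a point): Highest point of the ring (middle of the wire), 190 mm from the pivot axis and 116 mm above the bench with the pin home: hook under here. The ring's open face looks back to the pivot and up at 45 degrees; a finger pointing away from the pivot and 45 degrees down goes squarely through it, with free air beyond down to the plate (30 mm high).
- guide_pivot (a point): On the pivot axis 54 mm above the bench, at the top of the arm's hub (48 mm across, bolt head 8 mm higher). Axes of the guide. From here the arm, a bar 34 mm wide with its top at 46 mm, runs to the pin, where a 24 mm wide boss reaches 60 mm. A thin fence, 68 mm high, stands on its left edge 32 to 128 mm from the pivot.
- laths: Stack of five wooden laths 240 x 28 x 14 mm on two bearers, fixed, 40 mm high, about 95 mm wide in all, beside the guide (on its +y or -y side, about 205 mm from the middle line). Origin under its centre, x along the laths. The arm is to be swung towards this side.
- carton: Open cardboard carton with a divider, 170 x 100 x 65 mm, holding offcuts, fixed, on the other side of the guide. Origin under its centre.
- spray_can_a: Loose spray can, 64 mm across, 190 mm tall, standing. A bystander, to be left alone. Its origin is the centre of its underside.
- spray_can_b: Loose spray can, 64 mm across, 190 mm tall, standing. A bystander, to be left alone. Its origin is the centre of its underside.
- glue_bottle: Loose white glue bottle, 48 mm across, 110 mm tall, standing. A bystander, to be left alone. Its origin is the centre of its underside.
- mug: Loose mug, 76 mm across, 85 mm tall, standing. A bystander, to be left alone. Its origin is the centre of its underside.
- rosette: Loose flat fretwork rosette, 86 mm across, 6 mm thick, lying. A bystander, to be left alone. Its origin is the centre of its underside.
- hammer: Loose hammer, lying, about 0.26 m long. A bystander, to be left alone.
- screwdriver: Loose screwdriver, lying, about 0.2 m long. A bystander, to be left alone.

How it is judged:
On the way, in this order (a step that is already met when the one before it is completed fails the run):
1. the pin is lifted clear of the middle hole (value of joint pin above 0.0105 m and value of joint guide_arm between -0.1 and 0.1 rad), for 0.05 s.
2. the arm stands at the next hole on the laths' side and the pin is home in it (((y of laths in the frame of guide above 0 m and value of joint guide_arm between 0.2268 and 0.2968 rad and value of joint pin below 0.003 m) or (y of laths in the frame of guide below 0 m and value of joint guide_arm between -0.2968 and -0.2268 rad and value of joint pin below 0.003 m))), for 0.2 s.
At the end, for the whole second after the job is handed in: The arm stands at rest within 0.035 rad of the first hole on the laths' side of the middle one (+0.262 rad if the laths lie on the guide's +y side, -0.262 otherwise), the pin is within 3 mm of fully home, and nothing else was disturbed (((y of laths in the frame of guide above 0 m and value of joint guide_arm between 0.2268 and 0.2968 rad and value of joint pin below 0.003 m) or (y of laths in the frame of guide below 0 m and value of joint guide_arm between -0.2968 and -0.2268 rad and value of joint pin below 0.003 m)) and velocity of joint guide_arm between -0.05 and 0.05 rad/s); the robot touches nothing.
It fails at once if a loose bystander is moved more than 20 mm or lifted (distance of any of spray_can_a, spray_can_b, glue_bottle, mug, rosette, hammer, screwdriver from where it was at the start of the episode above 0.02 m).
It fails at once if the ring is squeezed or wrenched (more than 35 N between fingers and pin) (contact force between the fingers and pin above 35 N).
It also fails if it takes over 45 s, if anything falls off the work surface, if the arm or the gripper's body presses on something with over 40 N, if the wrist force passes 120 N, or if a joint passes its speed limit or range.

## Working session

There is one attempt and no reset: what is moved stays moved. The work goes in short steps, Python scripts to look and compute and a tool call to move; the robot and the scene stay as the last step left them, time stands still between calls to the robot, and variables do not carry over. Pictures are saved under pics/ and viewed, about 8 in all and at most 12, crops included, and the job is handed in when it is done.

Besides the shell and the picture viewer there is one more tool, called as name([rows], argument=value, ...), one row to a line, values as JSON. jog_arm: Moves the arm, as the interface text tells. Its arguments: {"type":"object","properties":{"deltas":{"type":"array"}},"required":["deltas"]}

```bash
mkdir -p pics; cat > h.py <<'E'
import numpy as np, cv2
from scipy.spatial.transform import Rotation as R
from workcell import *
def proj(name,P):
    m=camera_model(name); f=192/np.tan(np.radians(m['fovy']/2)); T=np.linalg.inv(m['pose'])
    p=np.atleast_2d(P)@T[:3,:3].T+T[:3,3]
    return np.c_[f*p[:,0]/p[:,2]+m['cx'],f*p[:,1]/p[:,2]+m['cy']]
def ray(name,uv,z):
    m=camera_model(name); f=192/np.tan(np.radians(m['fovy']/2)); T=m['pose']
    d=T[:3,:3]@np.array([(uv[0]-m['cx'])/f,(uv[1]-m['cy'])/f,1]); o=T[:3,3]
    return o+d*(z-o[2])/d[2]
E
python3 - <<'E'
from h import *
a=camera('scene');b=camera('top')
cv2.imwrite('pics/scene.png',a[...,::-1]);cv2.imwrite('pics/top.png',b[...,::-1])
for c in ['scene','top']:
    m=camera_model(c);print(c,m['fovy'],m['cx'],m['cy'],m['pose'].round(3).tolist())
    for t in ['guide','guide_arm','pin','laths','carton','spray_can_a','glue_bottle','mug','rosette','hammer','screwdriver']:
        print(t,[(round(d['conf'],2),np.round(d['at']).tolist(),ray(c,d['at'],0.03).round(3).tolist()) for d in masks_of(t,c)])
print(get_obs())
E
```

```text
scene 52.56949701418788 258.2783421917439 192.72817538819166 [[0.2, 0.656, -0.727, 1.435], [0.98, -0.119, 0.162, -0.161], [0.02, -0.745, -0.667, 0.964], [0.0, 0.0, 0.0, 1.0]]
guide [(0.85, [250.0, 229.0], [0.584, 0.005, 0.03])]
guide_arm [(0.83, [254.0, 222.0], [0.555, 0.022, 0.03])]
pin [(0.53, [253.0, 227.0], [0.579, 0.014, 0.03]), (0.5, [164.0, 214.0], [0.463, -0.268, 0.03])]
laths [(0.68, [194.0, 215.0], [0.49, -0.17, 0.03])]
carton [(0.73, [316.0, 219.0], [0.582, 0.23, 0.03]), (0.47, [251.0, 229.0], [0.585, 0.006, 0.03]), (0.21, [255.0, 224.0], [0.564, 0.025, 0.03])]
spray_can_a [(0.85, [344.0, 170.0], [0.346, 0.421, 0.03]), (0.59, [164.0, 166.0], [0.197, -0.264, 0.03])]
glue_bottle [(0.95, [205.0, 252.0], [0.654, -0.151, 0.03]), (0.44, [165.0, 164.0], [0.186, -0.259, 0.03]), (0.37, [252.0, 261.0], [0.716, -0.014, 0.03])]
mug [(0.85, [299.0, 256.0], [0.724, 0.131, 0.03])]
rosette [(0.8, [249.0, 264.0], [0.722, -0.026, 0.03]), (0.15, [346.0, 170.0], [0.346, 0.428, 0.03])]
hammer [(0.8, [353.0, 251.0], [0.733, 0.302, 0.03])]
screwdriver [(0.7, [192.0, 218.0], [0.503, -0.176, 0.03]
[... 1039 characters left out ...]
, [0.444, -0.269, 0.03])]
{'clock': 1.2, 'joint_pos': array([ 1.14102283e+00,  2.40559727e-01,  5.02482739e-03,  1.33516939e+00,
       -5.42388109e-06,  1.57082793e+00]), 'joint_vel': array([-0.00152753, -0.00027785, -0.00066555, -0.00050584,  0.00027759,
        0.00090088]), 'tau': array([ 7.92565097e-04, -3.72221625e+01,  2.52692503e+01,  1.42338489e-03,
       -3.85668670e-05, -8.87290241e-07]), 'eef_pos': array([0.20834549, 0.45455415, 0.1993361 ]), 'tool_rot': array([2.13252221e-01, 9.76997179e-01, 4.43810593e-05, 1.24614950e-05]), 'ft_force': array([ 0.69165157, -0.48697803, -0.40316256]), 'ft_torque': array([-0.02658036,  0.00207717,  0.00818549]), 'grip_width': 0.08521258788024419}
```

View pics/scene.png

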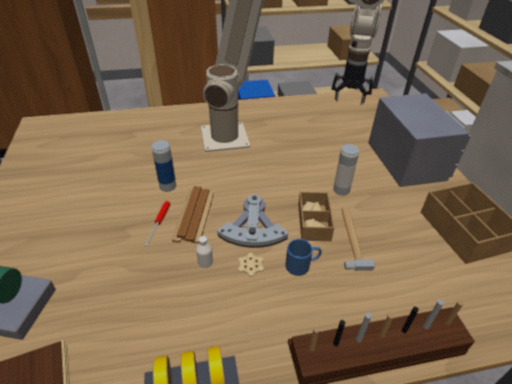

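View pics/top.png

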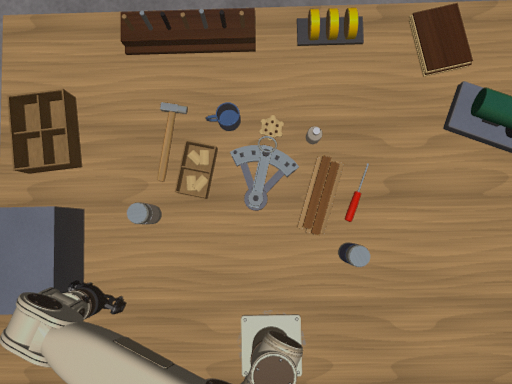

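```bash
python3 - <<'E'
from h import *
a=cv2.imread('pics/top.png')[120:215,222:302];b=cv2.imread('pics/scene.png')[188:253,210:296]
A=cv2.resize(a,None,fx=5,fy=5,interpolation=2*1);B=cv2.resize(b,None,fx=4.6,fy=4.6,interpolation=2)
o=np.zeros((475,800,3),np.uint8);o[:,:400]=A[:475,:400];o[:B.shape[0],402:402+B.shape[1]]=B[:,:398]
cv2.imwrite('pics/c.png',o)
E
```

```text
(no output)
```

View pics/c.png

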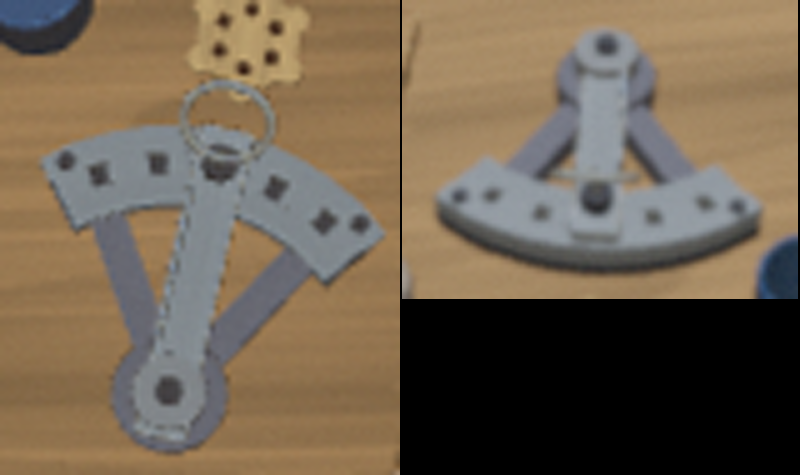

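```bash
python3 - <<'E'
from h import *
from scipy.optimize import least_squares
t=lambda u,v:(222+(u+.5)/5-.5,120+(v+.5)/5-.5)
s=lambda u,v:(210+(u-402+.5)/4.6-.5,188+(v+.5)/4.6-.5)
h=np.radians([30,15,-15,-30]);L=np.r_[np.c_[.15*np.cos(h),.15*np.sin(h),0*h+.03],[[0,0,.062]]]
T=np.array([t(*p) for p in [(98,174),(158,163),(276,188),(325,221),(168,390)]])
S=np.array([s(*p) for p in [(705,203),(653,216),(541,212),(491,195),(606,45)]])
def W(q,L):
    c,n=np.cos(q[2]),np.sin(q[2]);return np.c_[q[0]+c*L[:,0]-n*L[:,1],q[1]+n*L[:,0]+c*L[:,1],L[:,2]]
for nm,k in [('top',1),('scene',2),('both',3)]:
    f=lambda q:np.r_[(proj('top',W(q,L))-T).ravel()*(k&1),(proj('scene',W(q,L))-S).ravel()*(k>>1)]
    r=least_squares(f,[.48,.03,-.2]);q=r.x;print(nm,q.round(4),np.abs(r.fun).max().round(2))
np.save('q.npy',q)
for n,p in [('pin',[.15,0,.06]),('rc',[.17,0,.096]),('rt',[.19,0,.116])]: print(n,W(q,np.array([p])).round(4))
print(proj('top',W(q,np.array([[.17,0,.096],[.19,0,.116]]))))
m=camera_model('wrist');print(m['fovy'],m['T_tool_cam'].round(3))
E
```

```text
top [ 0.4705  0.0397 -0.233 ] 0.24
scene [ 0.4685  0.0393 -0.2342] 0.7
both [ 0.4697  0.0394 -0.2336] 0.54
pin [[0.6157 0.0047 0.06  ]]
rc [[6.351e-01 1.000e-04 9.600e-02]]
rt [[ 0.6546 -0.0045  0.116 ]]
[[266.84519369 143.87672415]
 [268.29171084 136.44101853]]
65.70646984690485 [[-0.001 -0.946 -0.324  0.084]
 [ 1.    -0.001 -0.001  0.   ]
 [ 0.    -0.324  0.946 -0.173]
 [ 0.     0.     0.     1.   ]]
```

```bash
cat >> h.py <<'E'
q=np.load('q.npy')
def pose(ang,s,up=0,pitch=45,lat=0):
    """tool pose: TCP s beyond ring centre along finger dir, raised by up; ang=arm angle; lat = to the left"""
    a=q[2]+ang;u=np.array([np.cos(a),np.sin(a),0]);l=np.array([-u[1],u[0],0]);z=np.array([0,0,1.])
    p=np.radians(pitch);d=u*np.cos(p)-z*np.sin(p)
    C=np.array([q[0],q[1],.096])+.17*u
    return C+s*d+up*z+lat*l, R.from_matrix(np.c_[l,np.cross(d,l),d])
def rows(p1,r1,n,g=0,show=True,p0=None,r0=None):
    if p0 is None: o=get_obs();p0,r0=o['eef_pos'],R.from_quat(o['tool_rot'])
    rv=(r0.inv()*r1).as_rotvec()/n;out=[]
    for i in range(n):
        r=r0*R.from_rotvec(rv*i);out.append(np.r_[r.inv().apply((p1-p0)/n)*1e3,np.degrees(rv),g].round(1).tolist())
    if show: print(*out,sep=',\n')
    return p1,r1
def st():
    o=get_obs();print(round(o['clock'],2),o['eef_pos'].round(4),o['joint_pos'].round(2),o['ft_force'].round(2),o['grip_width'].round(4))
E
python3 - <<'E'
from h import *
o=get_obs();p0,r0=o['eef_pos'],R.from_quat(o['tool_rot'])
a=rows(np.array([.23,.40,.33]),r0,3,p0=p0,r0=r0);print()
P,r=pose(0,-.07)
rows(P+[-.1,.02,.13],r,13,p0=a[0],r0=a[1]);print(P)
E
```

```text
[-14.1, -13.5, -43.6, 0.0, 0.0, 0.0, 0.0],
[-14.1, -13.5, -43.6, 0.0, 0.0, 0.0, 0.0],
[-14.1, -13.5, -43.6, 0.0, 0.0, 0.0, 0.0]

[-29.8, -17.5, 4.2, -2.9, -2.4, 5.7, 0.0],
[-31.2, -14.7, 4.6, -2.9, -2.4, 5.7, 0.0],
[-32.3, -11.8, 5.3, -2.9, -2.4, 5.7, 0.0],
[-33.1, -8.8, 6.1, -2.9, -2.4, 5.7, 0.0],
[-33.6, -5.8, 7.1, -2.9, -2.4, 5.7, 0.0],
[-33.7, -2.8, 8.3, -2.9, -2.4, 5.7, 0.0],
[-33.4, 0.1, 9.6, -2.9, -2.4, 5.7, 0.0],
[-32.9, 2.9, 11.1, -2.9, -2.4, 5.7, 0.0],
[-32.0, 5.5, 12.6, -2.9, -2.4, 5.7, 0.0],
[-30.7, 8.0, 14.3, -2.9, -2.4, 5.7, 0.0],
[-29.2, 10.2, 16.0, -2.9, -2.4, 5.7, 0.0],
[-27.4, 12.2, 17.7, -2.9, -2.4, 5.7, 0.0],
[-25.3, 13.9, 19.5, -2.9, -2.4, 5.7, 0.0]
[0.58697986 0.01155416 0.14549747]
```

jog_arm([
  [[-14,-13,-44,0,0,0,0],[-14,-13,-44,0,0,0,0],[-14,-13,-44,0,0,0,0],[-30,-17,4,-2.9,-2.4,5.7,0],[-31,-15,4,-2.9,-2.4,5.7,0]],
])

```text
clock: 1.7
eef_pos: [0.2724, 0.3456, 0.3285]
tool_rot: [0.309, 0.949, 0.041, 0.053]
ft_force: [0.5, -0.4, -0.5]
grip_width: 0.0122
```

jog_arm([
  [[-32,-12,5,-2.9,-2.4,5.7,0],[-33,-9,6,-2.9,-2.4,5.7,0],[-34,-6,7,-2.9,-2.4,5.7,0],[-34,-3,8,-2.9,-2.4,5.7,0],[-33,0,10,-2.9,-2.4,5.7,0]],
])

```text
clock: 2.2
eef_pos: [0.3735, 0.1971, 0.3119]
tool_rot: [0.534, 0.812, 0.147, 0.183]
ft_force: [0.0, -0.2, -0.3]
grip_width: -0.0
```

```bash
python3 - <<'E'
from h import *
st();P,r=pose(0,-.07)
rows(P+[-.07,.02,.09],r,9)
E
```

```text
Traceback (most recent call last):
  File "h.py", line 27, in st
    o=get_obs();print(round(o['clock'],2),o['eef_pos'].round(4),o['joint_pos'].round(2),o['ft_force'].round(2),o['grip_width'].round(4))
                                                                                                               ^^^^^^^^^^^^^^^^^^^^^
AttributeError: 'float' object has no attribute 'round'
```

```bash
sed -i "s/o\['grip_width'\].round(4)/o['grip_width']/" h.py; python3 - <<'E'
from h import *
st();P,r=pose(0,-.07)
rows(P+[-.05,.015,.07],r,10)
E
```

```text
2.2 [0.3735 0.1971 0.3119] [ 0.69 -0.3  -0.34  1.13 -0.26  1.8 ] [ 0.01 -0.2  -0.26] -4.7992291021573394e-05
[-20.3, 2.5, 15.3, -1.6, -1.4, 3.3, 0.0],
[-19.7, 3.2, 15.9, -1.6, -1.4, 3.3, 0.0],
[-19.1, 3.9, 16.4, -1.6, -1.4, 3.3, 0.0],
[-18.5, 4.5, 17.0, -1.6, -1.4, 3.3, 0.0],
[-17.8, 5.1, 17.6, -1.6, -1.4, 3.3, 0.0],
[-17.1, 5.6, 18.1, -1.6, -1.4, 3.3, 0.0],
[-16.3, 6.1, 18.7, -1.6, -1.4, 3.3, 0.0],
[-15.5, 6.4, 19.3, -1.6, -1.4, 3.3, 0.0],
[-14.6, 6.8, 19.8, -1.6, -1.4, 3.3, 0.0],
[-13.7, 7.0, 20.3, -1.6, -1.4, 3.3, 0.0]
```

jog_arm([
  [[-25,3,19,-2,-1.8,4.2,0],[-24,4,20,-2,-1.8,4.2,0],[-23,5,21,-2,-1.8,4.2,0],[-22,6,21,-2,-1.8,4.2,0],[-21,7,22,-2,-1.8,4.2,0]],
])

```text
clock: 2.7
eef_pos: [0.4752, 0.0856, 0.2543]
tool_rot: [0.67, 0.66, 0.211, 0.266]
ft_force: [0.0, 1.1, 0.3]
grip_width: -0.0
```

```bash
python3 - <<'E'
from h import *
st();P,r=pose(0,-.07)
rows(P+[-.02,.005,.02],r,5)
E
```

```text
2.7 [0.4752 0.0856 0.2543] [ 0.4  -0.3  -0.63  0.62 -0.32  1.88] [0.01 1.12 0.26] -3.3865291408301754e-05
[-11.8, 2.7, 26.4, -1.0, -0.9, 2.2, 0.0],
[-11.3, 2.7, 26.6, -1.0, -0.9, 2.2, 0.0],
[-10.8, 2.6, 26.8, -1.0, -0.9, 2.2, 0.0],
[-10.2, 2.6, 27.0, -1.0, -0.9, 2.2, 0.0],
[-9.7, 2.5, 27.2, -1.0, -0.9, 2.2, 0.0]
```

jog_arm([
  [[-12,3,26,-1,-0.9,2.2,0],[-12,3,27,-1,-0.9,2.2,0],[-11,3,27,-1,-0.9,2.2,0],[-10,3,27,-1,-0.9,2.2,0],[-10,3,27,-1,-0.9,2.2,0]],
])

```text
clock: 3.2
eef_pos: [0.5709, 0.0107, 0.1667]
tool_rot: [0.728, 0.567, 0.242, 0.301]
ft_force: [1.1, 0.5, -0.6]
grip_width: 0.0002
```

```bash
python3 - <<'E'
from h import *
st();P,r=pose(0,-.06)
rows(P,r,4)
a=camera('wrist');cv2.imwrite('pics/w1.png',cv2.resize(a[...,::-1],(768,576),interpolation=2))
for t in ['pin','guide_arm']:print([(d['conf'],d['at']) for d in masks_of(t,'wrist')])
# predicted ring in wrist (fisheye)
o=get_obs();m=camera_model('wrist');T=np.eye(4);T[:3,:3]=R.from_quat(o['tool_rot']).as_matrix();T[:3,3]=o['eef_pos'];T=np.linalg.inv(T@m['T_tool_cam'])
f=192/np.tan(np.radians(m['fovy']/2))
c=pose(0,0)[0];u=np.array([np.cos(q[2]),np.sin(q[2]),0])
for n,x in [('rc',c),('rt',c+.02*u+[0,0,.02]),('pin',c-.02*u-[0,0,.036]),('tcp',o['eef_pos'])]:
    v=T[:3,:3]@x+T[:3,3];h=np.hypot(v[0],v[1]);print(n,(1.5*(np.array([m['cx'],m['cy']])+f*np.arctan2(h,v[2])*v[:2]/h)).round())
E
```

```text
3.2 [0.5709 0.0107 0.1667] [ 0.19 -0.04 -0.78  0.09 -0.3   1.89] [ 1.07  0.51 -0.63] 0.0001824048242514586
[1.1, -1.1, 9.0, 0.1, -0.0, -0.2, 0.0],
[1.1, -1.1, 9.0, 0.1, -0.0, -0.2, 0.0],
[1.1, -1.1, 9.0, 0.1, -0.0, -0.2, 0.0],
[1.1, -1.0, 9.0, 0.1, -0.0, -0.2, 0.0]
[(0.89, [253.8, 201.6])]
[(0.82, [116.8, 189.8])]
rc [380. 264.]
rt [425. 263.]
pin [320. 260.]
tcp [384. 337.]
```

View pics/w1.png

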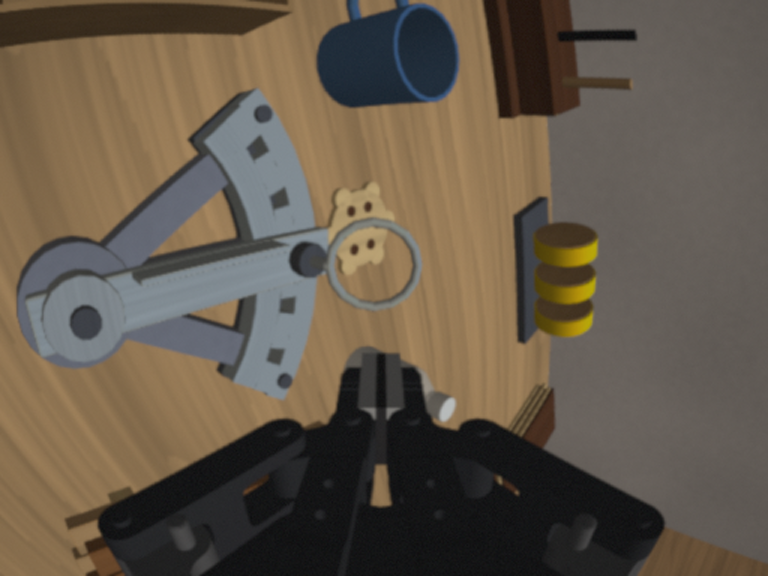

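jog_arm([
  [[2,-2,15,0.2,0,-0.4,0],[2,-2,15,0.2,0,-0.4,0],[0,0,15,0,0,0,0],[0,0,0,0,0,0,0],[0,0,0,0,0,0,0]],
])

```text
clock: 3.85
eef_pos: [0.6002, 0.0108, 0.1356]
tool_rot: [0.723, 0.575, 0.238, 0.3]
ft_force: [0.9, 0.1, -0.2]
grip_width: -0.0
```

```bash
python3 - <<'E'
from h import *
st();P,r=pose(0,.028)
rows(P,r,5)
E
```

```text
3.85 [0.6002 0.0108 0.1356] [ 0.17  0.08 -0.76 -0.01 -0.28  1.86] [ 0.93  0.11 -0.22] -1.482937831849888e-05
[-0.5, -0.5, 16.3, 0.0, -0.0, 0.1, 0.0],
[-0.5, -0.5, 16.3, 0.0, -0.0, 0.1, 0.0],
[-0.5, -0.5, 16.3, 0.0, -0.0, 0.1, 0.0],
[-0.5, -0.4, 16.3, 0.0, -0.0, 0.1, 0.0],
[-0.5, -0.4, 16.3, 0.0, -0.0, 0.1, 0.0]
```

jog_arm([
  [[-1,-1,16,0,0,0.3,0],[-1,-1,16,0,0,0.2,0],[0,0,16,0,0,0,0],[0,0,16,0,0,0,0],[0,0,10,0,0,0,0]],
])

```text
clock: 4.35
eef_pos: [0.6524, 0.0005, 0.0907]
tool_rot: [0.723, 0.572, 0.245, 0.301]
ft_force: [1.4, 0.3, -0.6]
grip_width: -0.0002
```

```bash
python3 - <<'E'
from h import *
st();P,r=pose(0,.028)
rows(P+r.apply([0,.006,0]),r,2)
a=camera('wrist')[90:310,130:380];b=camera('top')[120:215,222:302]
cv2.imwrite('pics/w2.png',np.hstack([cv2.resize(a[...,::-1],None,fx=2,fy=2,interpolation=2),cv2.resize(b[...,::-1],(300,440),interpolation=2)]))
E
```

```text
4.35 [6.524e-01 5.000e-04 9.070e-02] [ 0.12  0.26 -0.72 -0.17 -0.24  1.83] [ 1.38  0.35 -0.63] -0.0001983786557621813
[-2.3, -1.1, 6.2, 0.3, -0.3, -0.1, 0.0],
[-2.2, -1.0, 6.2, 0.3, -0.3, -0.1, 0.0]
```

View pics/w2.png

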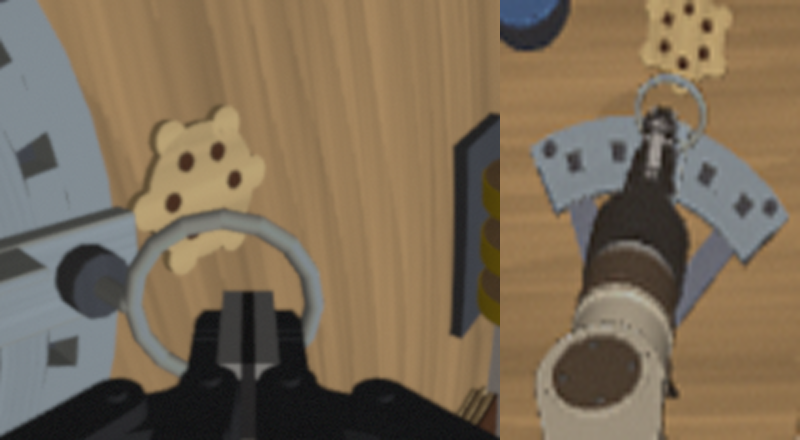

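jog_arm([
  [[-3,-1,8,0.3,-0.3,0,0],[-3,-1,8,0.3,-0.3,0,0],[0,1,2,0,0,0,0],[0,0,0,0,0,0,0]],
])

```text
clock: 4.85
eef_pos: [0.6632, -0.0083, 0.0779]
tool_rot: [0.726, 0.571, 0.238, 0.3]
ft_force: [-0.4, 0.2, 0.0]
grip_width: -0.0002
```

```bash
python3 - <<'E'
from h import *
st();P,r=pose(0,.028)
rows(P+r.apply([0,.008,0]),r,3)
E
```

```text
4.85 [ 0.6632 -0.0083  0.0779] [ 0.11  0.3  -0.7  -0.18 -0.24  1.82] [-0.43  0.15  0.02] -0.00021885579442181967
[0.6, 0.0, -1.8, 0.0, -0.0, -0.1, 0.0],
[0.6, 0.0, -1.8, 0.0, -0.0, -0.1, 0.0],
[0.6, 0.0, -1.8, 0.0, -0.0, -0.1, 0.0]
```

jog_arm([
  [[1,2,0,0,0,0,0],[0,2,0,0,0,0,0],[0,1,0,0,0,0,0]],
])

```text
clock: 5.15
eef_pos: [0.6669, -0.0081, 0.0818]
tool_rot: [0.726, 0.571, 0.238, 0.3]
ft_force: [0.9, 0.2, 0.1]
grip_width: 0.0003
```

jog_arm([
  [[0,2,-2,0,0,0,0],[0,2,-2,0,0,0,0],[0,2,-2,0,0,0,0]],
])

```text
clock: 5.45
eef_pos: [0.6668, -0.0081, 0.091]
tool_rot: [0.726, 0.571, 0.238, 0.3]
ft_force: [-0.6, 0.1, -0.5]
grip_width: -0.0001
```

jog_arm([
  [[0,2,-2,0,0,0,0],[0,2,-2,0,0,0,0],[0,2,-2,0,0,0,0]],
])

```text
clock: 5.75
eef_pos: [0.6668, -0.008, 0.1007]
tool_rot: [0.726, 0.571, 0.238, 0.3]
ft_force: [0.3, -0.1, 0.2]
grip_width: -0.0001
```

```bash
python3 - <<'E'
from h import *
st();P,r=pose(0,.028)
o=get_obs();print(r.inv().apply(o['eef_pos']-P))
E
```

```text
5.75 [ 0.6668 -0.008   0.1007] [ 0.11  0.26 -0.66 -0.11 -0.24  1.82] [ 0.33 -0.06  0.17] -0.00011589138690936507
[-0.00056598  0.02645663 -0.00819701]
```

```bash
python3 - <<'E'
from h import *
a=camera('wrist')[90:310,130:380];b=camera('scene')[180:260,225:285]
cv2.imwrite('pics/w3.png',np.hstack([cv2.resize(a[...,::-1],None,fx=2,fy=2,interpolation=2),cv2.resize(b[...,::-1],(300,440),interpolation=2)]))
st()
E
```

```text
5.85 [ 0.6672 -0.008   0.1012] [ 0.11  0.26 -0.66 -0.11 -0.24  1.82] [1.05 0.15 0.29] -0.00013551448296081592
```

View pics/w3.png

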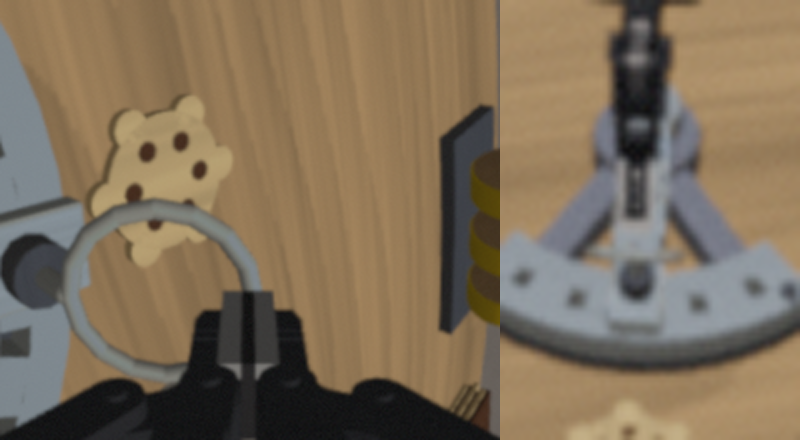

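```bash
python3 - <<'E'
from h import *
o=get_obs();r=R.from_quat(o['tool_rot'])
k=np.array([440/80*1]*2)
for z in [0,-.01,-.02,-.03,-.04]:
    P=o['eef_pos']+r.apply([0,0,z]);s=proj('scene',P)[0];t=proj('top',P)[0];print(z,((s-[225,180])*[5,5.5]+[500,0]).round(), t.round(1))
u=np.array([np.cos(q[2]),np.sin(q[2]),0]);c=pose(0,0)[0]
s=proj('scene',np.array([c,c+.02*u+[0,0,.02]]));print('rc,rt',(s-[225,180])*[5,5.5]+[500,0])
m=camera_model('wrist');T=np.eye(4);T[:3,:3]=r.as_matrix();T[:3,3]=o['eef_pos'];T=np.linalg.inv(T@m['T_tool_cam']);f=192/np.tan(np.radians(m['fovy']/2))
for x in [c,c+.02*u+[0,0,.02],o['eef_pos']]:
    v=T[:3,:3]@x+T[:3,3];h=np.hypot(v[0],v[1]);print('w',((np.array([m['cx'],m['cy']])+f*np.arctan2(h,v[2])*v[:2]/h-[130,90])*2).round())
b=camera('scene')[195:235,235:275];t=camera('top')[125:165,240:280]
cv2.imwrite('pics/s4.png',np.hstack([cv2.resize(x[...,::-1],(400,400),interpolation=2) for x in (b,t)]))
E
```

```text
0 [632. 292.] [269.2 133.3]
-0.01 [632. 274.] [268.8 135.1]
-0.02 [633. 255.] [268.4 136.9]
-0.03 [634. 237.] [267.9 138.7]
-0.04 [634. 218.] [267.4 140.5]
rc,rt [[634.86955669 254.39400036]
 [633.68362511 255.98576489]]
w [160. 297.]
w [256. 297.]
w [251. 270.]
```

View pics/s4.png

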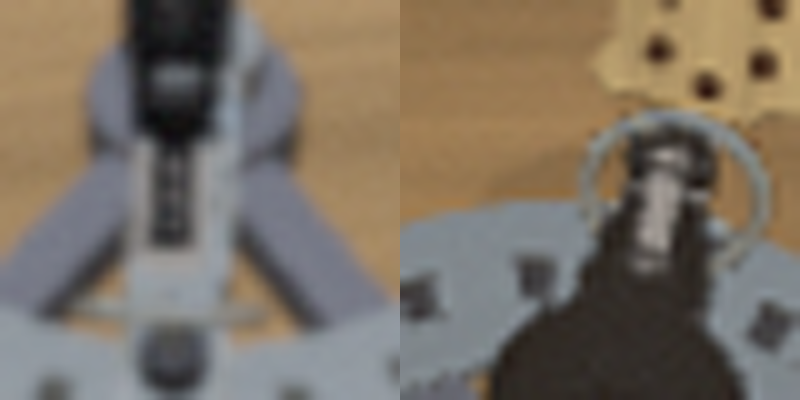

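The three views agree that the visible fingertips end about 35–40 mm behind the reported TCP. They are therefore still short of the ring, which explains the absence of contact. I'll go back to the ring axis and insert deeper, judging by the visible tip.

jog_arm([
  [[0,-8,0,0,0,0,0],[0,-8,0,0,0,0,0],[0,-7,0,0,0,0,0],[0,0,8,0,0,0,0],[0,0,0,0,0,0,0]],
])

```text
clock: 6.45
eef_pos: [0.6539, -0.0052, 0.0749]
tool_rot: [0.726, 0.572, 0.237, 0.3]
ft_force: [0.2, 0.6, 0.5]
grip_width: -0.0
```

```bash
cat >> h.py <<'E'
def rel(ang=0):
    P,r=pose(ang,0);o=get_obs();print('rel mm',(r.inv().apply(o['eef_pos']-P)*1e3).round(1),'rot',np.degrees((R.from_quat(o['tool_rot']).inv()*r).as_rotvec()).round(1));st()
E
python3 - <<'E'
from h import *
rel()
E
```

```text
rel mm [-0.8 -1.2 28.7] rot [-0.1 -0.  -0.1]
6.45 [ 0.6539 -0.0052  0.0749] [ 0.12  0.29 -0.72 -0.19 -0.24  1.83] [0.17 0.56 0.47] -2.9079321249969904e-05
```

jog_arm([
  [[0.5,2,8,0,0,0,0],[0,2,8,0,0,0,0],[0,0,8,0,0,0,0],[0,0,8,0,0,0,0],[0,0,0,0,0,0,0]],
])

```text
clock: 6.95
eef_pos: [0.6825, -0.0113, 0.0534]
tool_rot: [0.726, 0.572, 0.238, 0.3]
ft_force: [-0.8, -0.4, -0.5]
grip_width: 0.0
```

```bash
python3 - <<'E'
from h import *
rel()
a=camera('wrist')[120:290,130:330];b=camera('scene')[195:245,230:280]
cv2.imwrite('pics/w5.png',np.hstack([cv2.resize(a[...,::-1],(400,340),interpolation=2),cv2.resize(b[...,::-1],(340,340),interpolation=2)]))
E
```

```text
rel mm [-0.1  4.3 64.6] rot [ 0.   0.  -0.2]
6.95 [ 0.6825 -0.0113  0.0534] [ 0.1   0.38 -0.67 -0.24 -0.23  1.81] [-0.79 -0.39 -0.45] 2.372002615161399e-05
```

View pics/w5.png

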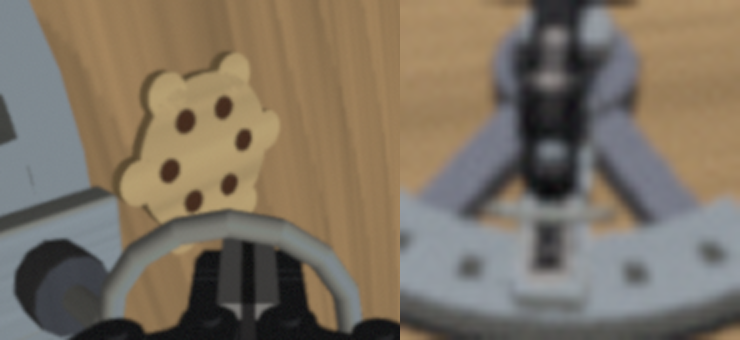

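jog_arm([
  [[0,2.5,0,0,0,0,0],[0,2.5,0,0,0,0,0],[0,2,0,0,0,0,0]],
])

```text
clock: 7.35
eef_pos: [0.6857, -0.0123, 0.0583]
tool_rot: [0.726, 0.572, 0.237, 0.299]
ft_force: [-2.0, 0.3, -3.5]
grip_width: 0.0001
```

jog_arm([
  [[0,1.5,-1.5,0,0,0,0],[0,1.5,-1.5,0,0,0,0],[0,1.5,-1.5,0,0,0,0]],
])

```text
clock: 7.65
eef_pos: [0.6821, -0.0119, 0.0613]
tool_rot: [0.727, 0.574, 0.234, 0.296]
ft_force: [0.0, 0.4, -4.5]
grip_width: -0.0001
```

```bash
python3 - <<'E'
from h import *
rel()
E
```

```text
rel mm [-0.8  9.7 58.8] rot [-0.6  0.   0. ]
7.65 [ 0.6821 -0.0119  0.0613] [ 0.09  0.36 -0.65 -0.19 -0.23  1.81] [ 0.    0.37 -4.51] -0.00010965131578508913
```

jog_arm([
  [[0.3,4,-2,-0.3,0,0,0],[0.3,4,-2,-0.3,0,0,0],[0,4,-2,0,0,0,0]],
])

```text
clock: 7.95
eef_pos: [0.6822, -0.0121, 0.0702]
tool_rot: [0.726, 0.575, 0.234, 0.298]
ft_force: [-2.7, 1.4, -6.3]
grip_width: -0.0004
```

```bash
python3 - <<'E'
from h import *
rel()
E
```

```text
rel mm [-1.  16.1 52.6] rot [-0.5  0.1  0.2]
7.95 [ 0.6822 -0.0121  0.0702] [ 0.09  0.34 -0.65 -0.16 -0.23  1.81] [-2.65  1.35 -6.3 ] -0.00043388439769586777
```

jog_arm([
  [[0.3,4,-2,-0.3,0,0,0],[0.3,4,-2,-0.3,0,0,0],[0,1,-1,0,0,0,0]],
])

```text
clock: 8.25
eef_pos: [0.6821, -0.0121, 0.0777]
tool_rot: [0.725, 0.575, 0.234, 0.3]
ft_force: [-1.0, -0.2, -7.8]
grip_width: 0.0001
```

```bash
python3 - <<'E'
from h import *
rel()
a=camera('wrist')[120:290,130:330];b=camera('scene')[195:245,230:280]
cv2.imwrite('pics/w6.png',np.hstack([cv2.resize(a[...,::-1],(400,340),interpolation=2),cv2.resize(b[...,::-1],(340,340),interpolation=2)]))
E
```

```text
rel mm [-1.  21.4 47.3] rot [-0.3  0.1  0.3]
8.25 [ 0.6821 -0.0121  0.0777] [ 0.1   0.32 -0.64 -0.15 -0.23  1.8 ] [-1.  -0.2 -7.8] 9.363201282765527e-05
```

View pics/w6.png

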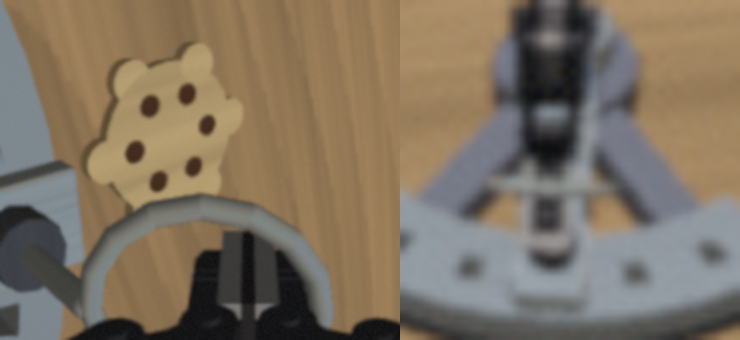

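```bash
cat >> h.py <<'E'
def swing(dang,n,up=0):
    o=get_obs();p,r=o['eef_pos'],R.from_quat(o['tool_rot']);g=R.from_euler('z',dang/n);c=np.array([q[0],q[1],0])
    d=g.apply(p-c)+c-p+[0,0,up/n]
    print('per row x%d'%n,(r.inv().apply(d)*1e3).round(2),np.degrees((r.inv()*g*r).as_rotvec()).round(2))
E
python3 - <<'E'
from h import *
swing(-.262,10)
E
```

```text
per row x10 [-5.73 -0.1  -0.06] [ 0.01 -1.06  1.07]
```

jog_arm([
  [[-5.5,0.2,-0.2,0,-1.1,1.1,0],[-5.5,0.2,-0.2,0,-1.1,1.1,0],[-5.5,0.2,-0.2,0,-1.1,1.1,0]],
])

```text
clock: 8.65
eef_pos: [0.6778, -0.0281, 0.0784]
tool_rot: [0.749, 0.543, 0.222, 0.309]
ft_force: [-2.7, 2.3, -6.7]
grip_width: 0.0001
```

```bash
python3 - <<'E'
from h import *
rel();P=get_obs()['eef_pos'];print(np.arctan2(P[1]-q[1],P[0]-q[0])-q[2])
E
```

```text
rel mm [-17.6  21.5  46.4] rot [-0.3  3.5 -3.3]
8.65 [ 0.6778 -0.0281  0.0784] [ 0.1   0.32 -0.64 -0.12 -0.29  1.88] [-2.67  2.26 -6.73] 9.565135123314228e-05
-0.08038451587613854
```

jog_arm([
  [[-5.5,0.2,-0.2,0,-1.1,1.1,0],[-5.5,0.2,-0.2,0,-1.1,1.1,0],[-5.5,0.2,-0.2,0,-1.1,1.1,0],[-5.5,0.2,-0.2,0,-1.1,1.1,0],[-5.5,0.2,-0.2,0,-1.1,1.1,0]],
])

```text
clock: 9.15
eef_pos: [0.6671, -0.0547, 0.0798]
tool_rot: [0.786, 0.487, 0.199, 0.324]
ft_force: [-2.8, 1.9, -6.7]
grip_width: -0.0002
```

```bash
python3 - <<'E'
from h import *
rel(-.262);P=get_obs()['eef_pos'];print(np.arctan2(P[1]-q[1],P[0]-q[0])-q[2])
a=camera('wrist')[120:290,130:330];b=camera('scene')[195:245,225:275]
cv2.imwrite('pics/w7.png',np.hstack([cv2.resize(a[...,::-1],(400,340),interpolation=2),cv2.resize(b[...,::-1],(340,340),interpolation=2)]))
E
```

```text
rel mm [11.  22.8 45.7] rot [-0.3 -1.2  1.4]
9.15 [ 0.6671 -0.0547  0.0798] [ 0.11  0.33 -0.62 -0.06 -0.39  2.  ] [-2.83  1.94 -6.65] -0.0002476139328160523
-0.21175457643226858
```

View pics/w7.png

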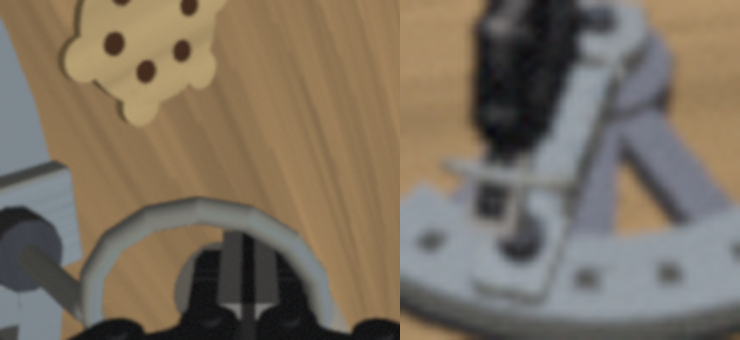

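```bash
python3 - <<'E'
from h import *
c=np.array([q[0],q[1],0])
for a in [-.16,-.18,-.2,-.22,-.24,-.262]:
    u=np.array([np.cos(q[2]+a),np.sin(q[2]+a),0])
    print(a,((proj('scene',np.array([c+.15*u+[0,0,z] for z in (.06,.072,.095)]))-[225,195])*6.8).round().tolist(), proj('top',c+.15*u+[0,0,.06]))
for n in ['scene','top']:
    camera(n);print(n,[(d['conf'],d['at']) for d in masks_of('pin',n)])
E
```

```text
-0.16 [[133.0, 229.0], [133.0, 212.0], [133.0, 177.0]] [[272.60054468 154.05717393]]
-0.18 [[127.0, 228.0], [127.0, 211.0], [127.0, 176.0]] [[273.47518994 154.40444039]]
-0.2 [[121.0, 227.0], [121.0, 209.0], [120.0, 175.0]] [[274.34282915 154.76903778]]
-0.22 [[115.0, 226.0], [114.0, 208.0], [114.0, 174.0]] [[275.20311945 155.15082829]]
-0.24 [[108.0, 225.0], [108.0, 207.0], [108.0, 172.0]] [[276.05572061 155.54966738]]
-0.262 [[102.0, 223.0], [101.0, 205.0], [101.0, 171.0]] [[276.98429824 156.0079008 ]]
scene [(0.53, [244.2, 220.1])]
top []
```

jog_arm([
  [[-4.5,0,0,0,-0.9,0.9,0],[-4.5,0,0,0,-0.9,0.9,0],[-4,0,0,0,-0.8,0.8,0]],
])

```text
clock: 9.75
eef_pos: [0.6611, -0.0663, 0.0799]
tool_rot: [0.802, 0.461, 0.189, 0.33]
ft_force: [-2.2, 3.5, -7.2]
grip_width: -0.0001
```

```bash
python3 - <<'E'
from h import *
rel(-.262);P=get_obs()['eef_pos'];print(np.arctan2(P[1]-q[1],P[0]-q[0])-q[2])
b=camera('scene')[195:245,225:275]
cv2.imwrite('pics/w8.png',cv2.resize(b[...,::-1],(340,340),interpolation=2))
E
```

```text
rel mm [-2.  23.  45.7] rot [-0.3  1.4 -1.3]
9.75 [ 0.6611 -0.0663  0.0799] [ 0.12  0.33 -0.61 -0.03 -0.44  2.06] [-2.17  3.47 -7.25] -0.00010729306346916066
-0.27119108430103855
```

View pics/w8.png

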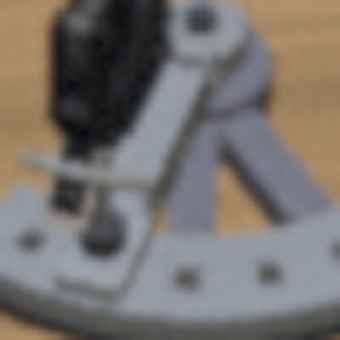

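jog_arm([
  [[0,-2,2,0,0,0,0],[0,-2,2,0,0,0,0],[0,-2,2,0,0,0,0],[0,0,0,0,0,0,0]],
])

```text
clock: 10.2
eef_pos: [0.661, -0.0666, 0.071]
tool_rot: [0.802, 0.46, 0.188, 0.331]
ft_force: [-3.2, 2.1, -5.4]
grip_width: 0.0
```

jog_arm([
  [[0,-2,2,0,0,0,0],[0,-1,1,0,0,0,0],[0,0,0,0,0,0,0]],
])

```text
clock: 10.5
eef_pos: [0.6611, -0.0666, 0.0667]
tool_rot: [0.802, 0.46, 0.189, 0.331]
ft_force: [-3.6, 2.7, -4.9]
grip_width: 0.0001
```

```bash
python3 - <<'E'
from h import *
rel(-.262)
E
```

```text
rel mm [-2.3 13.7 55.2] rot [-0.2  1.5 -1.3]
10.5 [ 0.6611 -0.0666  0.0667] [ 0.12  0.35 -0.62 -0.07 -0.44  2.06] [-3.55  2.72 -4.93] 0.0001200354173647685
```

jog_arm([
  [[0,-2,2,0,0,0,0],[0,-2,2,0,0,0,0],[0,-2,2,0,0,0,0],[0,0,0,0,0,0,0]],
])

```text
clock: 10.9
eef_pos: [0.6627, -0.0673, 0.0609]
tool_rot: [0.802, 0.459, 0.19, 0.333]
ft_force: [-6.3, 3.4, -4.8]
grip_width: 0.0002
```

jog_arm([
  [[0,-2,2,0,0,0,0],[0,-2,0,0,0,0,0],[0,-2,0,0,0,0,0],[0,0,0,0,0,0,0]],
])

```text
clock: 11.3
eef_pos: [0.6638, -0.0678, 0.0603]
tool_rot: [0.801, 0.455, 0.193, 0.337]
ft_force: [-3.9, 0.1, -5.0]
grip_width: -0.0003
```

```bash
python3 - <<'E'
from h import *
rel(-.262)
b=camera('scene')[195:245,225:275];a=camera('wrist')[120:290,130:330]
cv2.imwrite('pics/w9.png',np.hstack([cv2.resize(a[...,::-1],(400,340),interpolation=2),cv2.resize(b[...,::-1],(340,340),interpolation=2)]))
E
```

```text
rel mm [-2.  11.3 61.8] rot [ 0.7  1.6 -1.7]
11.3 [ 0.6638 -0.0678  0.0603] [ 0.12  0.37 -0.63 -0.12 -0.45  2.06] [-3.94  0.12 -4.97] -0.00028506114968296234
```

View pics/w9.png

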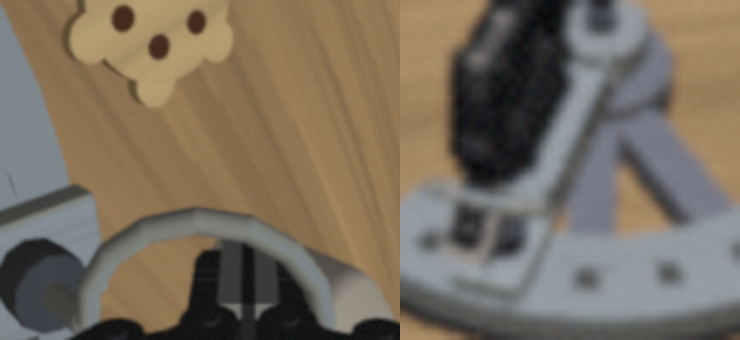

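jog_arm([
  [[0,-4,0,0.4,0,0,0],[0,-4,0,0.4,0,0,0],[0,0,0,0,0,0,0]],
])

```text
clock: 11.7
eef_pos: [0.6642, -0.0649, 0.0598]
tool_rot: [0.803, 0.454, 0.194, 0.334]
ft_force: [-2.0, 0.0, -2.2]
grip_width: -0.0001
```

```bash
python3 - <<'E'
from h import *
rel(-.262)
E
```

```text
rel mm [ 0.7 10.3 61.4] rot [ 0.5  1.4 -2.1]
11.7 [ 0.6642 -0.0649  0.0598] [ 0.12  0.37 -0.63 -0.11 -0.45  2.07] [-1.98  0.04 -2.25] -9.191871356481694e-05
```

jog_arm([
  [[0,-4,0,0.3,0,-0.5,0],[0,-4,0,0.3,0,-0.5,0],[0,0,0,0,0,0,0]],
])

```text
clock: 12.0
eef_pos: [0.6616, -0.0617, 0.0564]
tool_rot: [0.8, 0.461, 0.191, 0.333]
ft_force: [-0.4, 1.0, -0.2]
grip_width: 0.0
```

```bash
python3 - <<'E'
from h import *
rel(-.262)
E
```

```text
rel mm [ 2.3  5.2 61.1] rot [ 0.1  1.3 -1.2]
12.0 [ 0.6616 -0.0617  0.0564] [ 0.13  0.38 -0.63 -0.11 -0.44  2.06] [-0.41  0.98 -0.18] 3.11555161309009e-05
```

```bash
cat >> h.py <<'E'
def ringfit():
    o=get_obs();camera('wrist');ms=masks_of('pin','wrist')
    print('conf',[(round(d['conf'],2),np.round(d['at'])) for d in ms],ms[0]['pixels'].sum());M=ms[0]['pixels'].astype(np.uint8)
    m=camera_model('wrist');T=np.eye(4);T[:3,:3]=R.from_quat(o['tool_rot']).as_matrix();T[:3,3]=o['eef_pos'];T=np.linalg.inv(T@m['T_tool_cam']);f=192/np.tan(np.radians(m['fovy']/2))
    th=np.linspace(0,2*np.pi,180);res=[]
    for a in np.arange(-.32,-.20,.01):
        u=np.array([np.cos(q[2]+a),np.sin(q[2]+a),0]);l=np.array([-u[1],u[0],0]);w=(u+[0,0,1])/2**.5
        for h in np.arange(-.004,.0161,.002):
            X=np.array([q[0],q[1],.096+h])+.17*u+.028*(np.cos(th)[:,None]*l+np.sin(th)[:,None]*w)
            V=X@T[:3,:3].T+T[:3,3];r=np.hypot(V[:,0],V[:,1]);k=f*np.arctan2(r,V[:,2])/r
            uv=np.c_[m['cx']+k*V[:,0],m['cy']+k*V[:,1]]
            I=np.zeros((384,512),np.uint8);cv2.polylines(I,[np.round(uv*8).astype(np.int32)],True,1,8,cv2.LINE_AA,3)
            res.append(((I&M).sum()/I.sum(),round(a,3),round(h*1e3)))
    print(sorted(res)[::-1][:6])
E
python3 - <<'E'
from h import *
ringfit()
for a in ['scene','top']:
    camera(a)
    for t in ['pin','guide_arm']:print(a,t,[(round(d['conf'],2),d['at']) for d in masks_of(t,a)])
E
```

```text
conf [(0.88, array([237., 247.]))] 2512
[(np.float64(0.5329967544175983), np.float64(-0.27), -2), (np.float64(0.5325144508670521), np.float64(-0.27), -4), (np.float64(0.5247134670487106), np.float64(-0.26), -2), (np.float64(0.5067592254293022), np.float64(-0.28), -4), (np.float64(0.5047991468183434), np.float64(-0.26), 0), (np.float64(0.4966010733452594), np.float64(-0.27), 0)]
scene pin []
scene guide_arm [(0.6, [246.8, 221.1])]
top pin []
top guide_arm [(0.43, [350.1, 204.0]), (0.16, [275.4, 128.1])]
```

The ring fit gives arm ≈ −0.265 rad and pin height ≈ 0 (within error). I'll withdraw along the finger axis.

jog_arm([
  [[-1,-3,0,0,0.5,-0.5,0],[-1,-2,-5,0,0.5,-0.5,0],[0,0,-10,0,0,0,0],[0,0,-10,0,0,0,0],[0,0,-10,0,0,0,0]],
])

```text
clock: 12.9
eef_pos: [0.6329, -0.0499, 0.0774]
tool_rot: [0.794, 0.472, 0.194, 0.33]
ft_force: [0.3, 0.5, 0.5]
grip_width: 0.0
```

```bash
python3 - <<'E'
from h import *
rel(-.262)
E
```

```text
rel mm [-1.  -1.9 24.4] rot [-0.   0.3 -0.1]
12.9 [ 0.6329 -0.0499  0.0774] [ 0.15  0.29 -0.69 -0.07 -0.44  2.06] [0.35 0.49 0.47] 1.5601655979021033e-05
```

jog_arm([
  [[0,0,-15,0,0,0,0],[0,0,-20,0,0,0,0],[0,0,-25,0,0,0,0],[0,0,-25,0,0,0,0],[0,0,0,0,0,0,0]],
])

```text
clock: 13.4
eef_pos: [0.5767, -0.0182, 0.1443]
tool_rot: [0.794, 0.472, 0.197, 0.33]
ft_force: [0.7, 0.2, 0.2]
grip_width: 0.0001
```

```bash
python3 - <<'E'
from h import *
rel(-.262);ringfit()
for a in ['scene','top']:
    camera(a)
    for t in ['pin','guide_arm','rosette','glue_bottle','mug']:print(a,t,[(round(d['conf'],2),d['at']) for d in masks_of(t,a)[:2]])
E
```

```text
rel mm [  0.2  -0.1 -68.5] rot [ 0.2  0.1 -0.1]
13.4 [ 0.5767 -0.0182  0.1443] [ 0.25  0.07 -0.71  0.15 -0.51  2.15] [0.7  0.18 0.23] 8.470248843202558e-05
conf [(0.69, array([226., 177.])), (0.44, array([20.,  5.]))] 1499
[(np.float64(0.8212357528494301), np.float64(-0.27), -2), (np.float64(0.802757793764988), np.float64(-0.26), -2), (np.float64(0.8017964071856287), np.float64(-0.27), -4), (np.float64(0.7690005984440454), np.float64(-0.26), -4), (np.float64(0.7415254237288136), np.float64(-0.28), -4), (np.float64(0.7305637982195846), np.float64(-0.26), 0)]
scene pin [(0.55, [237.1, 224.3]), (0.32, [164.5, 164.1])]
scene guide_arm [(0.67, [246.5, 221.2])]
scene rosette []
scene glue_bottle [(0.77, [202.5, 252.8]), (0.37, [246.1, 220.4])]
scene mug [(0.77, [298.9, 254.8])]
top pin [(0.65, [278.6, 154.1]), (0.53, [229.0, 118.0])]
top guide_arm [(0.6, [277.0, 157.6])]
top rosette [(0.67, [273.5, 127.3])]
top glue_bottle [(0.51, [311.4, 135.9]), (0.31, [194.4, 166.5])]
top mug [(0.59, [228.7, 119.1]), (0.3, [264.8, 158.6])]
```

```bash
python3 -c "
from h import *
st();print(job_done())"
```

```text
14.1 [ 0.5767 -0.0197  0.1407] [ 0.25  0.08 -0.71  0.15 -0.5   2.15] [ 0.78  0.32 -0.02] -5.550805719518179e-05
the job is handed in; nothing more can be done
None
```

I hooked the shut fingers under the ring, lifted the pin, and swung the arm one hole towards the laths (guide −y side). I then let the pin drop in and drew the finger out. The job was handed in at about 14 s.

**Last checks:**
- **Arm and pin:** fitting the ring in the wrist camera gave an arm angle of about −0.265 rad (target −0.262). Pin height came out at −2 mm, so home within measuring error. A pin riding on the plate would have shown about +12 mm.
- **Forces:** the wrist force readings while hooked stayed under about 10 N. The gripper was clear and read no contact at the end.
- **Bystanders:** the glue bottle and mug showed where they had been in both cameras, to within about 3 pixels. The rosette did so in the top view, but the network missed it in the scene view at the end. I did not re-check the cans, hammer and screwdriver; the planned path kept the arm away from them.

**What disagreed:**
- **Fingertip position:** the first hooking try missed. The visible fingertips ended about 35–40 mm behind the reported tool point, so I inserted deeper, going by the pictures.
- **Slow release:** the finger was slow to come off the ring while lowering, and needed larger steps before it was free.
- **No final picture:** I had used all 12 views by then, so the end state rests on these measurements alone.

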